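Back off the left-hand lever nut and draw its slotted plate

TASK

The lever nut on top of the stepped pulley has a left-hand thread: push its lever (do not grip it) round clockwise, seen from above, feeling that it turns at a light even load and is not tightening, until it presses firmly but gently against the springy stop at the end of its travel, and hold it there for a moment. Then draw the slotted plate out sideways from under the nut by its upright tab and lay it flat in the grey parts tray without dropping it, the nut left backed off. Do not force the lever, do not pull the plate before the nut is backed off, and leave the things lying about alone.

Things in the scene. Friction and masses are not known exactly. Their poses are not given: they have to be found in the camera images.
- spindle (a point): centre of the flat top face of the stepped aluminium pulley (120 mm across at the top, 150 mm below), on the axis of the upright 18 mm steel spindle, which ends 51 mm above the face; the face is 87 mm above the bench; z up. The pulley sits on a fixed green casting, 170 x 150 mm, at any small yaw.
- lever_nut (a joint): turn of the left-hand lever nut, rad, growing clockwise seen from above: that loosens it, rising 8 mm a turn. Starts nipped tight, 0 to 0.05, and cannot turn below 0: pushed the other way it stiffens at once. Turning takes 0.45 N m. Plate free from 0.85. At an unseen place from 1.0 to 1.7 a springy stop begins, 8 N m/rad: press it with 12 N or more for 0.2 s, never over 25 N. Let go, it stays.
- handle (a point): on the axis of the black level handle (23 mm thick, radial, 62 to 118 mm from the spindle axis) of the nut's lever: 90 mm from the axis, 135 mm above the bench, 2 mm more when backed off; y outward. A thin arm slopes to the 34 mm hub. Starts 0.6 to 2.1 rad anticlockwise from the robot's +x; the clockwise sweep passes the side away from the robot and is clear. 5 N here turns it.
- plate: slotted steel plate under the nut, 72 x 62 x 6 mm, about 160 g; slot 23 mm wide, open at its +x end, ending 10 mm behind its centre, straddling the spindle. Origin at the centre of its underside, z up. Upright tab at its -x end, at first towards the robot (within 0.5 rad). It comes out along its own -x and is clear of the spindle after 50 mm.
- tab (a point): centre of the top of the plate's upright tab, 38 mm above the plate's underside and 42 mm from its origin along its -x. The tab is 12 mm along the plate's x and 20 mm along its y (grip across the 20 mm, from above).
- tray: fixed open grey parts tray, 210 x 150 mm and 32 mm high, walls and floor 4 mm; origin at the centre of its underside, long side along its x, z up. A brass spacer and a steel ring lie in the corners of its +x end, within 45 mm of that end wall; the rest is empty.
- jar: bystander: glass jar, 64 mm across, 75 mm high, origin under its centre
- oil: bystander: white bottle, 56 mm across, 130 mm high, origin under its centre
- faceplate: bystander: steel faceplate, 90 mm across, 40 mm high, origin under its centre
- centre: bystander: steel lathe centre standing on end, 36 mm across, 56 mm high, origin under its centre
- wrench: bystander: steel spanner lying on the bench, 190 mm long
- driver: bystander: screwdriver with a yellow handle lying on the bench
Things that resemble listed ones, but are neither listed nor needed, are in the scene too. Leave any turquoise or yellow look-alike of the plate alone.

How it is judged:
By the outcome, as a careful person would: the job done as asked, in the order asked, and still so for the second after the job is handed in, with the robot touching nothing.
It also fails if it takes over 61 s, if anything falls off the work surface, if the arm or the gripper's body presses on something with over 40 N, if the wrist force passes 120 N, or if a joint passes its speed limit or range.

ROBOT

A 6-joint arm with a two-finger parallel gripper is mounted at the origin on the work surface. World frame = base frame: x ahead of the robot, y to its left, z up, the work surface at z = 0. Lengths are in mm, angles in rad, forces in N, time in s.
With the tool pointing down it reaches from about 400 to 925 mm from the base axis. Payload 12.5 kg.
Tool frame: the origin (TCP) lies where the fingers leave the gripper's body, on its centre line; the fingertips stand 78 mm ahead of it and the grasp point (between the pads) lies 59 mm ahead of it; z points along the fingers, y is the direction in which the jaws open and shut (so a half turn about z gives the same grasp; the last joint's range is limited). The gripper opens to 95 mm and grips with 3 to 60 N. Pads are 20 mm wide; open, the fingers measure 119 mm over their backs; the gripper's body (75 mm by 180 mm) begins 59 mm behind the grasp point.
Start: joints at [1.104, 0.491, 1.559, -0, 1.092, -0.106], TCP at [220.621, 584.777, 292.261] pointing down, gripper open.
Joint ranges: [-3.1, 3.1], [-0.84, 2.19], [0.05, 2.79], [-1.13, 4.28], [0.06, 2.93], [-2.69, 2.69]. Speed limits (rad/s): [2.22, 2.22, 2.79, 3.14, 3.14, 3.14].

INTERFACE

Orientations are given as [roll, pitch, yaw] about the fixed x, y, z axes, in that order (R = Rz(yaw) Ry(pitch) Rx(roll)).
In Python, from cell import env, viewer, ticket, search_frame gives the robot as it stands.
- The arm moves only by the shell command python3 -m inch 'ROWS'. ROWS is a JSON object of lists of equal length, an entry for each row: "hand": the opening, from 0 (shut) to 1 (fully open); "delta_pos": the shift along the tool's x, y, z in cm, a list of three; "turn": the turn about the tool's z in rad. A call has 1 to 20 rows; each row shifts and turns the commanded pose from where the row before left it, along the tool's axes as they then stand; what a row does not reach is not made up. A row lasts 1/10 s, in which the tool goes at most 50 mm and 8.59 degrees, less where a joint would pass 70% of its speed; a pose out of reach is approached as far as the arm can. A call is refused whole if a number of a shift passes 5 or a number of a turn 0.15, either way. A call with a gripper value outside its range is refused whole. The fingers move at their own pace and stop on an object; the grip force is fixed at half the most. Time passes only in rows, so rows that do not move let the fingers close. It gives the time, the measured TCP pose, the force and the opening at its end, in the units of the state.
- env.state(): the state, without advancing time (a new reading comes with each control period).
- viewer.read_camera(name): name is "scene" or "top" or "wrist"; returns (picture, depth): 384x512x3 uint8, blue, green, red; 384x512 float32, mm along the optical axis (not along the pixel's ray), 0 where there is no reading.
- viewer.get_calibration(name): a dict with "fx", "fy", "cx", "cy" (pixels), "T" (4x4, takes a point from camera to world coordinates). Camera axes: x right, y down, z forward; pixel columns grow to the right and rows downward; lengths in mm; the calibration is good to about 2 mm. A picture is of the moment at which its call begins: read the wrist's pose just before it. get_calibration takes no time and is no camera call; for the wrist camera it gives the pose at the moment of the call.
- ticket.job_done(): hands the job in, once; it reports no verdict.
Trained networks look in the newest picture that a camera, given by its name, has taken for a name from the list of things; names that differ only in an ending like _2 or _b are one class to them, and where a whole thing is asked for, a point or a joint stands for the part that bears it (a point fixed in the world has none). Each returns a list of dicts, best first, with "p" (0 to 1); they miss things now and then, are a little off and sometimes report something else, mostly with a low value. They report only what shows in the picture. A call takes as long as a camera call. They do not tell look-alikes from the thing itself.
- search_frame(camera, label): "centre" ([column, row] in pixels, amid what is visible of it).
The state is a dict: "t": time; "joints": joint angles; "qvel": joint speeds; "tau": joint torques, N m; "eef_pos": TCP position; "tcp_rot": TCP orientation; "ft_force": force on the tool from outside, world axes, zero at the start; "moment": the same for the moment, N m; "opening": opening from 0.0 (shut) to 1.0 (fully open).
Only numpy, scipy, OpenCV 4.12 (cv2) and the standard library are available. Lean on these libraries where they do the work, as an engineer would, in place of code of your own. Each camera call takes 0.05 s, during which the arm holds its last target.

## Working session

There is one attempt and no reset: what is moved stays moved. The work goes in short steps, Python scripts to look and compute and a shell command to move; the robot and the scene stay as the last step left them, time stands still between calls to the robot, and variables do not carry over. Pictures are saved under pics/ and viewed, and the job is handed in when it is done.

```bash
ls; mkdir -p pics
cat > h.py <<'E'
import numpy as np, cv2
from cell import env, viewer, ticket, search_frame
def grab(n,tag):
    c=viewer.get_calibration(n); p,d=viewer.read_camera(n)
    cv2.imwrite(f'pics/{tag}.png',p); np.savez(f'pics/{tag}.npz',d=d,p=p,**{k:np.array(c[k]) for k in c})
    return p,d,c
def load(tag):
    z=np.load(f'pics/{tag}.npz'); return z['p'],z['d'],z
def world(u,v,d,c):
    T=np.array(c['T']); P=np.array([(u-c['cx'])*d/c['fx'],(v-c['cy'])*d/c['fy'],d,1]); return (T@P)[:3]
def cloud(d,c):
    v,u=np.mgrid[:d.shape[0],:d.shape[1]]
    P=np.stack([(u-c['cx'])*d/c['fx'],(v-c['cy'])*d/c['fy'],d,np.ones_like(d)],-1)
    return (P@np.array(c['T']).T)[...,:3]
E
python3 - <<'E'
from h import *
np.set_printoptions(precision=2,suppress=True)
for n in ['scene','top','wrist']:
    p,d,c=grab(n,n+'0'); print(n,c['fx'],np.array(c['T']))
    for l in ['handle','tab','plate','tray','lever_nut','spindle']:
        if n=='wrist': continue
        for r in search_frame(n,l)[:4]:
            u,v=r['centre']; dd=d[int(v),int(u)]; print(l,r['p'],np.round(r['centre']),world(u,v,dd,c))
s=env.state();print(s)
E
```

```text
pics
scene 438.3880596738385 [[   0.5     0.67   -0.55 1156.06]
 [   0.87   -0.38    0.32 -344.33]
 [   0.01   -0.64   -0.77 1009.68]
 [   0.      0.      0.      1.  ]]
handle 0.59 [293. 172.] [521.07 134.73 132.04]
tab 0.7 [210. 224.] [ 480.02 -102.62    5.83]
tab 0.53 [256. 169.] [382.11  98.91  32.2 ]
plate 0.71 [253. 164.] [333.38 115.49  -0.86]
plate 0.58 [274. 188.] [527.85  71.28 108.46]
plate 0.56 [210. 223.] [ 477.32 -102.47    6.75]
tray 0.59 [125. 252.] [ 445.8  -339.36    1.88]
tray 0.39 [177. 325.] [ 719.84 -300.75   39.46]
lever_nut 0.73 [293. 173.] [525.08 132.71 133.02]
spindle 0.85 [293. 172.] [518.52 137.11 130.69]
top 362.80417055967007 [[   0.02   -0.98    0.2   257.05]
 [  -1.     -0.03   -0.01   26.38]
 [   0.01   -0.2    -0.98 1266.67]
 [   0.      0.      0.      1.  ]]
handle 0.47 [220. 180.] [525.59 145.62 136.08]
tab 0.78 [244. 187.] [513.38  69.41  93.32]
tab 0.74 [293. 203.] [ 481.23 -101.13    4.48]
tab 0.51 [227. 238.] [352.86 125.4   -0.16]
plate 0.88 [229. 240.] [347.06 117.77   1.33]
plate 0.82 [241. 186.] [514.42  80.28 104.13]
plate 0.67 [294. 204.] [ 475.93 -106.78    4.88]
tray 0.79 [359. 215.] [ 442.84 -335.7     5.21]
tray 0.18 [218. 183.] [513.76 150.17 142.72]
lever_nut 0.53 [218. 182.] [516.73 151.55 149.31]
lever_nut 0.28 [360. 214.] [ 446.27 -338.6     6.56]
spindle 0.63 [241. 188.] [510.03  79.7   98.16]
spindle 0.47 [218. 186.] [507.75 152.17 135.9 ]
wrist 292.82851405111126 [[  0.35   0.9    0.27 143.65]
 [  0.94  -0.34  -0.1  614.06]
 [  0.     0.29  -0.96 385.45]
 [  0.     0.     0.     1.  ]]
{'t': 0.75, 'joints': array([ 1.1 ,  0.49,  1.56, -0.  ,  1.09, -0.11]), 'qvel': array([ 0.,  0., -0.,  0.,  0., -0.]), 'tau': array([ -0.  , -61.24, -25.84,   0.07,   0.04,  -0.  ]), 'eef_pos': array([220.6 , 584.78, 292.28]), 'tcp_rot': array([3.14, 0.  , 2.78]), 'ft_force': array([-0.35, -0.1 ,  0.08]), 'moment': array([-0.02,  0.04,  0.01]), 'opening': 1.001471789235603}
```

Run:
```python
from h import *
p,_,_=load('top0'); cv2.imwrite('pics/topc.png',cv2.resize(p[100:300,150:420],None,fx=2.9,fy=2.9,interpolation=cv2.INTER_CUBIC))
p,_,_=load('scene0'); cv2.imwrite('pics/scenec.png',cv2.resize(p[80:380,60:420],None,fx=2,fy=2,interpolation=cv2.INTER_CUBIC))
```

```text
(no output)
```

View pics/topc.png

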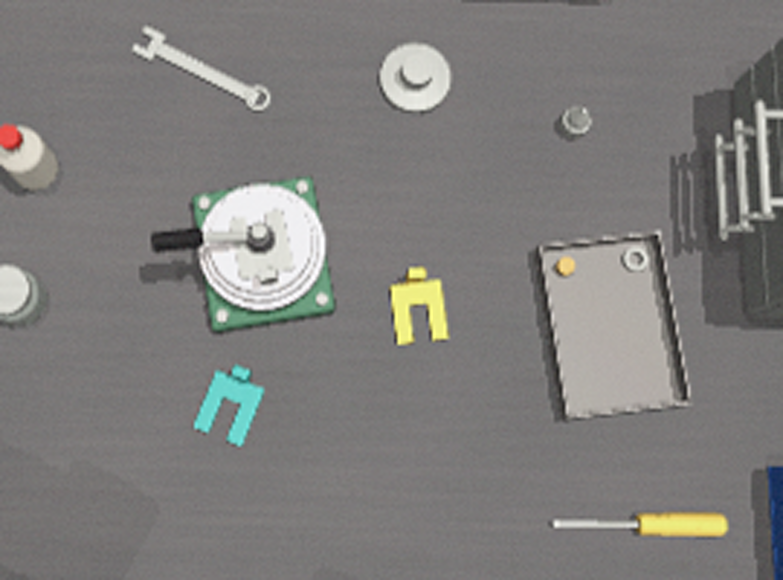

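View pics/scenec.png

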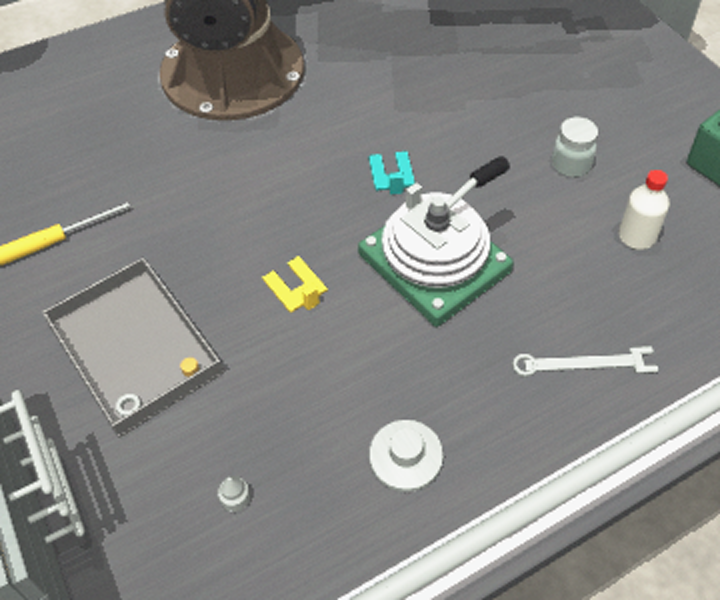

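View pics/wrist0.png

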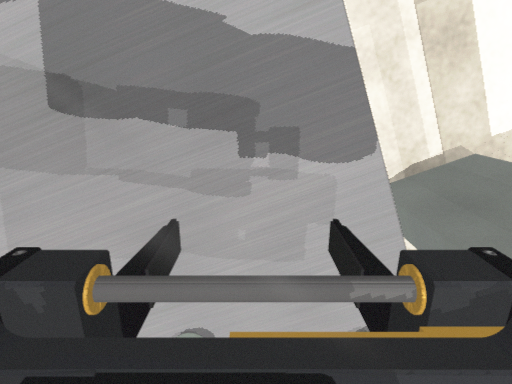

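Run:
```python
from h import *
np.set_printoptions(precision=1,suppress=True)
for n in ['top0','scene0']:
    p,d,c=load(n); W=cloud(d,c); ok=d>0
    x,y,z=W[...,0],W[...,1],W[...,2]; pi=p.astype(int)
    reg=ok&(x>380)&(x<650)&(y>0)&(y<260)
    dark=(pi.max(-1)<60)&reg&(z>115)&(z<160)
    h=dark&(np.hypot(x-515,y-80)>55); 
    P=W[h]; print(n,'handle n',len(P),P.mean(0),P.min(0),P.max(0))
    if len(P)>5:
        m=P[:,:2].mean(0); u,s,vt=np.linalg.svd(P[:,:2]-m); print(' dir',vt[0], 'ztop',np.percentile(P[:,2],90))
    face=reg&(abs(z-87)<3)
    Q=W[face]; (cx,cy),r=cv2.minEnclosingCircle(Q[:,:2].astype(np.float32)); print(' face',len(Q),Q.mean(0),'circ',cx,cy,r)
    lowf=reg&(z>40)&(z<90); Q=W[lowf];(cx,cy),r=cv2.minEnclosingCircle(Q[:,:2].astype(np.float32)); print(' low',len(Q),cx,cy,r, np.histogram(z[reg],bins=np.arange(-5,150,5)))
    tb=reg&(z>112)&(z<130)&(np.hypot(x-515,y-80)<60); print(' tab-ish', W[tb])
    tr=ok&(x>300)&(x<600)&(y<-230)&(y>-450); Q=W[tr&(z>24)&(z<40)]; print(' tray rim',cv2.minAreaRect(Q[:,:2].astype(np.float32)),Q[:,2].mean())
    t=tr&(z>1)&(z<8); print('floor',W[t].mean(0))
    gr=reg&(z>15)&(z<45);Q=W[gr]
```

```text
top0 handle n 96 [515.8 172.2 144.2] [504.7 147.5 136.2] [528.1 201.6 150.6]
 dir [-0.1  1. ] ztop 147.1966651601898
 face 492 [532.7  84.5  87.2] circ 529.0125122070312 85.98910522460938 59.869197845458984
 low 1014 500.3450012207031 79.97225189208984 119.62433624267578 (array([1426, 1610,  109,   12,    8,   42,  241,  231,   42,    6,    1,
         11,  160,   84,   23,  143,   48,   90,  448,  238,   52,   11,
          8,    7,   10,   48,   33,   19,   55,   55]), array([ -5,   0,   5,  10,  15,  20,  25,  30,  35,  40,  45,  50,  55,
        60,  65,  70,  75,  80,  85,  90,  95, 100, 105, 110, 115, 120,
       125, 130, 135, 140, 145]))
 tab-ish [[539.9  92.3 125.2]
 [541.3  82.8 120.8]
 [540.4  79.4 124.7]
 [536.7  95.4 124.5]
 [536.5  75.9 127.5]
 [533.5  98.6 123.4]
 [533.7  95.4 122.9]
 [533.8  75.9 124.9]
 [527.9 130.3 129.6]
 [528.  123.8 130. ]
 [529.4 121.1 124.1]
 [529.1 117.7 125.9]
 [529.3 114.5 125.5]
 [529.6 111.3 124.7]
 [530.2 108.3 122.4]
 [530.2 105.  122.7]
 [531.  102.  119.7]
 [531.1  98.7 119.8]
 [530.8  75.9 123.4]
 [531.   72.7 123. ]
 [525.2 120.6 128
[... 5157 characters left out ...]
3  70.7 115.1]
 [532.   71.5 118.4]
 [537.4  71.  124.3]
 [536.3  74.9 120.9]
 [536.9  77.8 119.9]
 [540.9  78.2 123.7]
 [538.9  82.8 119. ]
 [542.9  83.2 123. ]
 [545.1  84.9 124.2]
 [541.9  90.3 117.7]
 [531.2  72.2 113.1]
 [535.8  72.3 117.8]
 [536.3  75.2 116.6]
 [539.8  76.  119.9]
 [542.6  77.2 122. ]
 [543.6  79.7 121.6]
 [543.4  83.1 119.4]
 [544.   85.9 118.4]
 [541.7  90.7 113.2]
 [537.7  74.4 114.4]
 [540.1  76.  116. ]
 [541.1  78.5 115.5]
 [541.6  81.3 114.5]
 [542.9  83.7 114.3]
 [541.8  75.  114.2]
 [542.4  77.8 113.2]]
 tray rim ((453.70147705078125, -336.8912658691406), (214.5777130126953, 150.1507568359375), 8.135948181152344) 29.946578439219927
floor [ 453.8 -342.5    3.5]
```

```bash
cat >> h.py <<'E'
def to(target,yaw=None):
    "needed turn, then shift (cm) in tool axes after the turn"
    s=env.state(); rr=s['tcp_rot']; y0=rr[2]
    if yaw is None: yaw=y0
    dy=(yaw-y0+np.pi)%(2*np.pi)-np.pi
    d=np.array(target)-s['eef_pos']; 
    loc=np.array([np.cos(yaw)*d[0]+np.sin(yaw)*d[1], np.sin(yaw)*d[0]-np.cos(yaw)*d[1], -d[2]])/10
    print('t',round(s['t'],2),'pos',np.round(s['eef_pos'],1),'rot',np.round(rr,3),'F',np.round(s['ft_force'],1),'op',round(s['opening'],2)); print('turn',round(-dy,3),'shift cm',np.round(loc,2))
E
python3 -c "
from h import *
to([479,170,292],np.pi+.12)"
```

```text
t 0.75 pos [220.6 584.8 292.3] rot [3.141 0.    2.781] F [-0.3 -0.1  0.1] op 1.0
turn -0.481 shift cm [-2.069e+01 -4.427e+01  3.000e-02]
```

```bash
python3 -m inch '{"hand":[0,0,0,0,0,0,0,0,0,0,0,0,0,0,0,0,0,0],"turn":[-0.12,-0.12,-0.12,-0.12,0,0,0,0,0,0,0,0,0,0,0,0,0,0],"delta_pos":[[0,0,0],[0,0,0],[0,0,0],[0,0,0],[-0.8,-1.7,0],[-1.5,-3.2,0],[-1.7,-3.7,0],[-1.7,-3.7,0],[-1.7,-3.7,0],[-1.7,-3.7,0],[-1.7,-3.7,0],[-1.7,-3.7,0],[-1.7,-3.7,0],[-1.7,-3.7,0],[-1.7,-3.7,0],[-1.7,-3.6,0],[-1.4,-2.5,0],[0,0,0]]}'
python3 - <<'E'
from h import *
to([479,170,192],np.pi+.12)
p,d,c=grab('wrist','w1'); s=env.state()
for l in ['handle','tab','plate','spindle']:
    for r in search_frame('wrist',l)[:3]:
        u,v=r['centre']; print(l,r['p'],np.round(r['centre']),np.round(world(u,v,d[int(v),int(u)],c),1))
cv2.imwrite('pics/w1b.png',cv2.resize(p,None,fx=1.5,fy=1.5))
E
```

```text
t: 2.55
eef_pos: [480.2, 166.4, 292.3]
tcp_rot: [-3.141, 0.001, -3.029]
ft_force: [-0.1, -0.2, -0.3]
opening: 0.003
t 2.55 pos [480.2 166.4 292.3] rot [-3.141e+00  1.000e-03 -3.029e+00] F [-0.1 -0.2 -0.3] op 0.0
turn -0.007 shift cm [ 0.07  0.37 10.03]
handle 0.93 [210. 228.] [518.5 128.2 129.1]
handle 0.74 [429. 182.] [461.2 356.3  76.7]
tab 0.85 [174. 196.] [503.1  84.2  93.9]
tab 0.76 [ 46. 139.] [ 474.9 -102.1    7.2]
tab 0.65 [220.  53.] [348.2 110.4   1.5]
plate 0.82 [173. 200.] [507.3  83.9  94.5]
plate 0.7 [212. 232.] [520.9 130.8 132.5]
plate 0.65 [ 48. 140.] [ 475.3 -100.6    7.3]
spindle 0.95 [211. 226.] [535.1 124.6  88.8]
```

View pics/w1b.png

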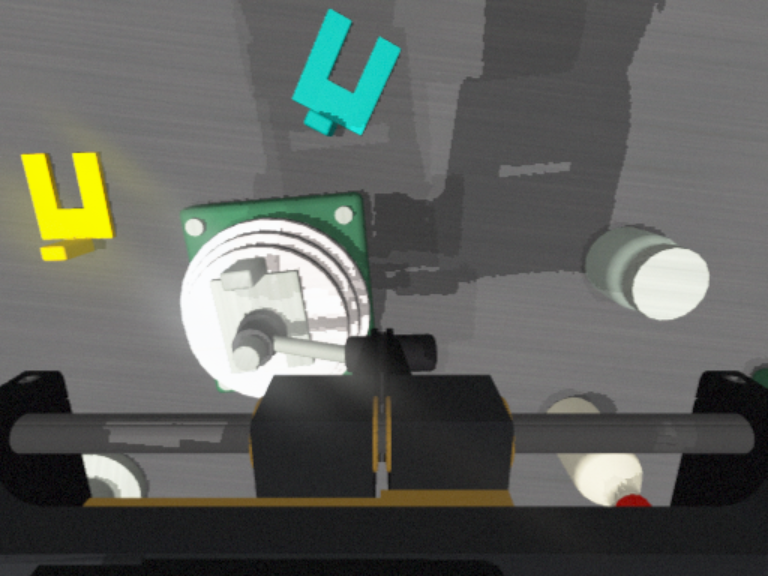

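Run:
```python
from h import *
np.set_printoptions(precision=1,suppress=True)
p,d,c=load('w1'); W=cloud(d,c); x,y,z=W[...,0],W[...,1],W[...,2]
S=(d>0)&(z>134)&(z<142)&(abs(x-529)<20)&(abs(y-85)<20); print('spindle top',S.sum(),W[S].mean(0),np.median(W[S],0))
S=(d>0)&(z>117)&(z<131)&(abs(x-482)<22)&(abs(y-75)<22); print('tab',S.sum(),np.median(W[S],0),cv2.minAreaRect(W[S][:,:2].astype(np.float32)))
S=(d>0)&(z>118)&(z<155)&(abs(x-520)<30)&(y>140)&(y<210)&(p.max(-1)<70); Q=W[S]; print('handle',len(Q),np.median(Q,0),Q.min(0),Q.max(0))
S=(d>0)&(abs(z-93)<2.2)&(abs(x-520)<45)&(abs(y-80)<45); print('plate',S.sum(),cv2.minAreaRect(W[S][:,:2].astype(np.float32)))
S=(d>0)&(abs(z-87)<7)&(abs(x-529)<65)&(abs(y-85)<65); print('face',cv2.minEnclosingCircle(W[S][:,:2].astype(np.float32)))
```

```text
spindle top 287 [528.4  88.2 138.1] [528.3  88.2 138.4]
tab 314 [482.7  77.9 125.2] ((483.8751220703125, 77.14033508300781), (12.2623872756958, 20.22085189819336), 12.613273620605469)
handle 585 [509.5 191.7 143.8] [502.4 149.5 131.8] [524.9 203.3 148. ]
plate 1988 ((518.9525146484375, 85.306396484375), (84.17427825927734, 62.33277130126953), 13.186097145080566)
face ((529.0444946289062, 87.44026947021484), 60.33494186401367)
```

```bash
python3 -m inch '{"hand":[0,0,0,0,0,0,0],"turn":[0,0,0,0,0,0,0],"delta_pos":[[0.1,0.5,2],[0,0,3],[0,0,3],[0,0,2],[-0.5,0,0],[-0.5,0,0],[0,0,0]]}'
python3 -m inch '{"hand":[0,0,0,0,0],"turn":[0,0,0,0,0],"delta_pos":[[-0.2,0,0],[-0.2,0,0],[-0.15,0,0],[-0.15,0,0],[0,0,0]]}'
```

```text
t: 3.5
eef_pos: [488.2, 176.1, 193.4]
tcp_rot: [3.141, 0.002, -3.022]
ft_force: [0.3, 0.6, -0.2]
opening: 0.008
t: 4.0
eef_pos: [494.1, 176.4, 192.3]
tcp_rot: [3.141, -0.0, -3.022]
ft_force: [-0.4, 0.2, 0.7]
opening: -0.0
```

```bash
python3 -m inch '{"hand":[0,0,0,0],"turn":[0,0,0,0],"delta_pos":[[-0.1,-0.2,0],[-0.1,0,0],[-0.1,0,0],[0,0,0]]}'; python3 -m inch '{"hand":[0,0,0,0],"turn":[0,0,0,0],"delta_pos":[[-0.1,0,0],[-0.1,0,0],[-0.1,0,0],[0,0,0]]}'
```

```text
t: 4.4
eef_pos: [496.6, 174.8, 192.0]
tcp_rot: [3.141, -0.002, -3.022]
ft_force: [-6.2, 0.3, 0.9]
opening: 0.008
t: 4.8
eef_pos: [499.4, 175.3, 192.0]
tcp_rot: [3.141, -0.003, -3.023]
ft_force: [-7.2, 3.1, 1.9]
opening: 0.001
```

```bash
python3 -m inch '{"hand":[0,0,0,0,0,0],"turn":[0.044,0.044,0.044,0.044,0.044,0.044],"delta_pos":[[-0.3,-0.01,0],[-0.4,-0.01,0],[-0.4,-0.01,0],[-0.4,-0.01,0],[-0.4,-0.01,0],[-0.4,-0.01,0]]}'; python3 -c "
from h import *
to([0,0,0])"; python3 -m inch '{"hand":[0,0,0,0,0,0],"turn":[0.044,0.044,0.044,0.044,0.044,0.044],"delta_pos":[[-0.4,-0.01,0],[-0.4,-0.01,0],[-0.4,-0.01,0],[-0.4,-0.01,0],[-0.4,-0.01,0],[-0.4,-0.01,0]]}'
```

```text
t: 5.4
eef_pos: [522.6, 175.1, 192.0]
tcp_rot: [3.141, -0.002, 2.995]
ft_force: [-6.1, 6.0, 1.0]
opening: 0.009
t 5.4 pos [522.6 175.1 192. ] rot [ 3.141e+00 -2.000e-03  2.995e+00] F [-6.1  6.   1. ] op 0.01
turn -0.0 shift cm [ 49.14 -24.96  19.2 ]
t: 6.0
eef_pos: [546.0, 168.7, 192.1]
tcp_rot: [3.141, -0.001, 2.731]
ft_force: [-2.9, 7.4, 0.5]
opening: 0.005
```

```bash
python3 -m inch '{"hand":[0,0,0,0,0,0],"turn":[0.05,0.05,0.05,0.044,0.044,0.044],"delta_pos":[[-0.35,0.18,0],[-0.35,0.18,0],[-0.35,0.18,0],[-0.35,0.18,0],[-0.35,0.18,0],[-0.35,0.18,0]]}'
cat >> h.py <<'E'
def lev():
    s=env.state(); r=s['eef_pos'][:2]-np.array([529,87]); R=np.hypot(*r); th=np.arctan2(r[1],r[0])-np.arcsin(21.5/R)
    f=s['ft_force']; ft=f[:2]@np.array([np.sin(th),-np.cos(th)]); print('theta',round(th,3),'turned~',round(1.69-th,3),'rad',round(np.sqrt(R*R-21.5**2),1),'tool lag',round((s['tcp_rot'][2]-np.pi/2)-th,3),'Ft',round(ft,1),'F',np.round(f,1),'torque',round(ft*np.sqrt(R*R-21.5**2)/1e3,2))
E
python3 -c "
from h import *
lev()"
```

```text
t: 6.6
eef_pos: [568.8, 166.6, 191.6]
tcp_rot: [-3.139, -0.002, 2.449]
ft_force: [-6.4, 0.7, -0.9]
opening: 0.006
theta 0.863 turned~ 0.827 rad 86.3 tool lag 0.015 Ft -5.3 F [-6.4  0.7 -0.9] torque -0.46
```

```bash
python3 -m inch '{"hand":[0,0,0,0,0,0],"turn":[0.022,0.022,0.022,0.022,0.022,0.022],"delta_pos":[[-0.2,0.07,0],[-0.2,0.07,0],[-0.2,0.07,0],[-0.2,0.07,0],[-0.2,0.07,0],[-0.2,0.07,0]]}'; python3 -c "
from h import *
lev()"
python3 -m inch '{"hand":[0,0,0,0,0],"turn":[0.022,0.022,0.022,0.022,0.022],"delta_pos":[[-0.2,0.07,0],[-0.2,0.07,0],[-0.2,0.07,0],[-0.2,0.06,0],[-0.2,0.06,0]]}'; python3 -c "
from h import *
lev()"
```

```text
t: 7.2
eef_pos: [580.5, 161.6, 191.7]
tcp_rot: [-3.139, -0.002, 2.318]
ft_force: [-5.7, 1.4, 0.6]
opening: 0.006
theta 0.728 turned~ 0.962 rad 88.1 tool lag 0.019 Ft -4.8 F [-5.7  1.4  0.6] torque -0.42
t: 7.7
eef_pos: [589.5, 156.3, 191.7]
tcp_rot: [-3.139, -0.002, 2.208]
ft_force: [-6.3, 0.7, -0.2]
opening: 0.0
theta 0.617 turned~ 1.073 rad 89.5 tool lag 0.02 Ft -4.2 F [-6.3  0.7 -0.2] torque -0.38
```

```bash
python3 -m inch '{"hand":[0,0,0,0,0],"turn":[0.022,0.022,0.022,0.022,0.022],"delta_pos":[[-0.2,0.05,0],[-0.2,0.05,0],[-0.2,0.05,0],[-0.2,0.05,0],[-0.2,0.05,0]]}'; python3 -c "
from h import *
lev()"
python3 -m inch '{"hand":[0,0,0,0,0],"turn":[0.022,0.022,0.022,0.022,0.022],"delta_pos":[[-0.2,0.05,0],[-0.2,0.05,0],[-0.2,0.05,0],[-0.2,0.05,0],[-0.2,0.05,0]]}'; python3 -c "
from h import *
lev()"
```

```text
t: 8.2
eef_pos: [597.3, 149.4, 191.7]
tcp_rot: [-3.139, -0.002, 2.098]
ft_force: [-5.5, 2.0, 1.2]
opening: 0.008
theta 0.506 turned~ 1.184 rad 90.0 tool lag 0.021 Ft -4.4 F [-5.5  2.   1.2] torque -0.4
t: 8.7
eef_pos: [604.2, 141.8, 191.8]
tcp_rot: [-3.14, -0.001, 1.988]
ft_force: [-4.5, 3.6, 0.2]
opening: 0.005
theta 0.397 turned~ 1.293 rad 90.6 tool lag 0.02 Ft -5.1 F [-4.5  3.6  0.2] torque -0.46
```

```bash
python3 -m inch '{"hand":[0,0,0,0,0],"turn":[0.022,0.022,0.022,0.022,0.022],"delta_pos":[[-0.2,0.05,0],[-0.2,0.05,0],[-0.2,0.05,0],[-0.2,0.05,0],[-0.2,0.05,0]]}'; python3 -c "
from h import *
lev()"
```

```text
t: 9.2
eef_pos: [610.3, 133.5, 191.8]
tcp_rot: [-3.14, -0.001, 1.878]
ft_force: [-4.8, 3.4, 0.6]
opening: 0.002
theta 0.288 turned~ 1.402 rad 91.2 tool lag 0.019 Ft -4.6 F [-4.8  3.4  0.6] torque -0.42
```

```bash
python3 -m inch '{"hand":[0,0,0,0,0],"turn":[0.022,0.022,0.022,0.022,0.022],"delta_pos":[[-0.2,0.04,0],[-0.2,0.04,0],[-0.2,0.04,0],[-0.2,0.04,0],[-0.2,0.04,0]]}'; python3 -c "
from h import *
lev()"
```

```text
t: 9.7
eef_pos: [614.9, 124.5, 191.9]
tcp_rot: [-3.14, -0.001, 1.768]
ft_force: [-4.3, 4.7, 0.9]
opening: 0.003
theta 0.18 turned~ 1.51 rad 91.2 tool lag 0.017 Ft -5.4 F [-4.3  4.7  0.9] torque -0.49
```

```bash
python3 -m inch '{"hand":[0,0,0,0],"turn":[0.022,0.022,0.022,0.022],"delta_pos":[[-0.2,0.04,0],[-0.2,0.04,0],[-0.2,0.04,0],[-0.2,0.04,0]]}'; python3 -c "
from h import *
lev()"
```

```text
t: 10.1
eef_pos: [617.7, 117.6, 191.9]
tcp_rot: [-3.14, -0.002, 1.68]
ft_force: [-4.9, 10.9, 0.5]
opening: 0.004
theta 0.1 turned~ 1.59 rad 91.3 tool lag 0.008 Ft -11.3 F [-4.9 10.9  0.5] torque -1.04
```

```bash
python3 -m inch '{"hand":[0,0,0,0,0],"turn":[0.016,0.016,0.016,0.016,0],"delta_pos":[[-0.15,0.04,0],[-0.15,0.04,0],[-0.15,0.04,0],[-0.15,0.04,0],[0,0,0]]}'; python3 -c "
from h import *
lev()"
```

```text
t: 10.6
eef_pos: [619.6, 112.3, 191.8]
tcp_rot: [-3.139, -0.003, 1.616]
ft_force: [-5.3, 14.2, -0.1]
opening: 0.004
theta 0.042 turned~ 1.648 rad 91.5 tool lag 0.003 Ft -14.4 F [-5.3 14.2 -0.1] torque -1.32
```

```bash
python3 -m inch '{"hand":[0,0,0,0],"turn":[0.016,0.016,0.016,0],"delta_pos":[[-0.15,0.03,0],[-0.15,0.03,0],[-0.15,0.03,0],[0,0,0]]}'; python3 -c "
from h import *
lev()"
```

```text
t: 11.0
eef_pos: [620.6, 108.3, 191.9]
tcp_rot: [-3.139, -0.003, 1.568]
ft_force: [-5.0, 17.9, 0.4]
opening: 0.004
theta -0.002 turned~ 1.692 rad 91.6 tool lag -0.001 Ft -17.9 F [-5.  17.9  0.4] torque -1.64
```

```bash
python3 -m inch '{"hand":[0,0,0],"turn":[0,0,0],"delta_pos":[[-0.05,0,0],[0,0,0],[0,0,0]]}';  python3 -m inch '{"hand":[0,0,0],"turn":[0,0,0],"delta_pos":[[0,0,0],[0,0,0],[0,0,0]]}'
```

```text
t: 11.3
eef_pos: [620.6, 108.0, 191.9]
tcp_rot: [-3.139, -0.003, 1.569]
ft_force: [-6.0, 18.9, 0.5]
opening: 0.006
t: 11.6
eef_pos: [620.6, 108.1, 191.9]
tcp_rot: [-3.14, -0.003, 1.569]
ft_force: [-5.3, 18.1, -0.4]
opening: 0.005
```

```bash
python3 -m inch '{"hand":[0,0,0,0,0,0,0,0,0,0],"turn":[0,0,0,0,0,0,0,0,0,0],"delta_pos":[[0.3,0,0],[0.5,0,0],[1,0,0],[1.5,0,0],[1,0,-1],[0,0,-2],[0,0,-2.5],[0,0,-2.5],[0,0,-1.5],[0,0,0]]}';python3 -m inch '{"hand":[0,0,0,0,0,0,0,0,0,0],"turn":[0.135,0.135,0.135,0.135,0.135,0.135,0.135,0.135,0.135,0.135],"delta_pos":[[0,0,0],[0,0,0],[0,0,0],[0,0,0],[0,0,0],[0,0,0],[0,0,0],[0,0,0],[0,0,0],[0,0,0]]}'; python3 -c "
from h import *
to([483,77,288],.22)"
```

```text
t: 12.6
eef_pos: [622.1, 149.3, 290.2]
tcp_rot: [3.137, -0.001, 1.569]
ft_force: [0.1, -0.3, -0.6]
opening: 0.004
t: 13.6
eef_pos: [621.4, 149.0, 286.5]
tcp_rot: [-3.142, 0.001, 0.213]
ft_force: [-0.4, -0.4, -0.9]
opening: 0.004
t 13.6 pos [621.4 149.  286.5] rot [-3.142e+00  1.000e-03  2.130e-01] F [-0.4 -0.4 -0.9] op 0.0
turn -0.007 shift cm [-15.08   4.    -0.15]
```

```bash
python3 -m inch '{"hand":[0.55,0.55,0.55,0.55,0.55,0.55],"turn":[0,0,0,0,0,0],"delta_pos":[[-2,0.5,0],[-4,1,0],[-4,1,0],[-3.5,1,0],[-1.5,0.5,0],[0,0,0]]}'
python3 - <<'E'
from h import *
np.set_printoptions(precision=1,suppress=True)
to([483,77,288],.22)
p,d,c=grab('wrist','w2'); W=cloud(d,c); x,y,z=W[...,0],W[...,1],W[...,2]
cv2.imwrite('pics/w2b.png',cv2.resize(p,None,fx=1.5,fy=1.5))
S=(d>0)&(z>117)&(z<131)&(abs(x-482)<22)&(abs(y-75)<22); print('tab',S.sum(),np.median(W[S],0),cv2.minAreaRect(W[S][:,:2].astype(np.float32)))
for l in ['tab']:
    for r in search_frame('wrist',l)[:3]:
        u,v=r['centre']; print(l,r['p'],np.round(r['centre']),np.round(world(u,v,d[int(v),int(u)],c),1))
p,d,c=grab('top','t2'); W=cloud(d,c); x,y,z=W[...,0],W[...,1],W[...,2]
cv2.imwrite('pics/t2b.png',cv2.resize(p[120:280,150:400],None,fx=3,fy=3))
E
```

```text
t: 14.2
eef_pos: [482.4, 76.6, 287.2]
tcp_rot: [-3.142, 0.001, 0.218]
ft_force: [-0.4, -0.3, 0.6]
opening: 0.453
t 14.2 pos [482.4  76.6 287.2] rot [-3.1  0.   0.2] F [-0.4 -0.3  0.6] op 0.45
turn -0.002 shift cm [ 0.1 -0.  -0.1]
tab 316 [486.   76.7 125.3] ((484.9224853515625, 76.35478210449219), (11.893325805664062, 19.4791259765625), 12.589290618896484)
tab 0.98 [384. 199.] [ 476.4 -103.2    6.8]
tab 0.95 [199. 236.] [369.1 130.6   7.3]
```

View pics/w2b.png

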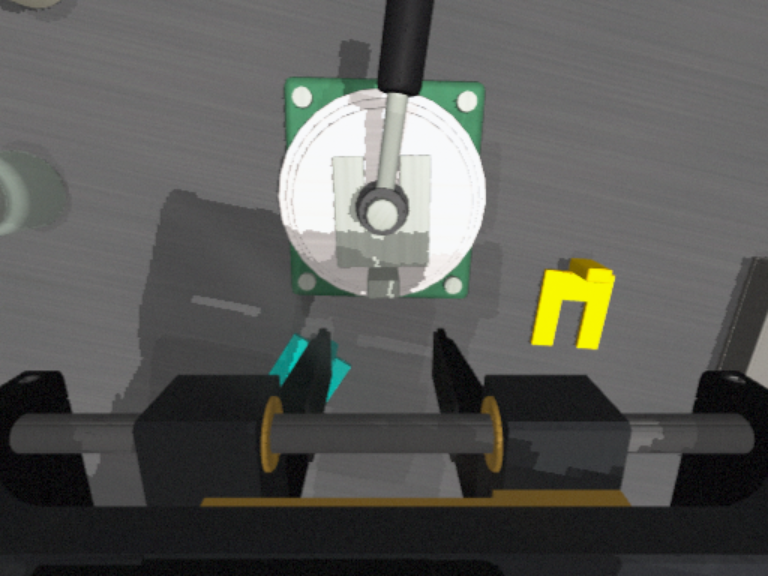

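View pics/t2b.png

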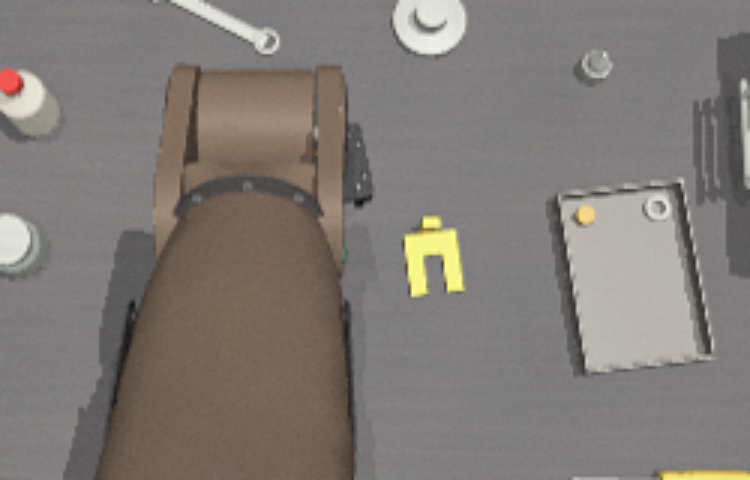

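```bash
python3 -m inch '{"hand":[0.55,0.55,0.55,0.55,0.55,0.55,0.55],"turn":[0,0,0,0,0,0,0],"delta_pos":[[0.2,0,2],[0,0,3],[0,0,3],[0,0,1.5],[0,0,0.8],[0,0,0.6],[0,0,0]]}';python3 -m inch '{"hand":[0.1,0.1,0.1,0.1,0.1,0.1],"turn":[0,0,0,0,0,0],"delta_pos":[[0,0,0],[0,0,0],[0,0,0],[0,0,0],[0,0,0],[0,0,0]]}'
```

```text
t: 15.05
eef_pos: [486.1, 77.7, 177.9]
tcp_rot: [-3.141, 0.0, 0.219]
ft_force: [-0.6, -0.6, 0.3]
opening: 0.548
t: 15.65
eef_pos: [485.9, 77.5, 178.5]
tcp_rot: [3.142, -0.0, 0.219]
ft_force: [-1.6, -0.2, 3.6]
opening: 0.208
```

```bash
python3 -m inch '{"hand":[0.1,0.1,0.1,0.1],"turn":[0,0,0,0],"delta_pos":[[0,0,-0.05],[-0.2,0,0],[-0.3,0,0],[0,0,0]]}'; python3 -c "
from h import *
to([0,0,0])"
```

```text
t: 16.05
eef_pos: [480.4, 76.4, 178.6]
tcp_rot: [-3.141, 0.001, 0.219]
ft_force: [-0.8, 0.1, -2.0]
opening: 0.209
t 16.05 pos [480.4  76.4 178.6] rot [-3.141e+00  1.000e-03  2.190e-01] F [-0.8  0.1 -2. ] op 0.21
turn -0.0 shift cm [-48.55  -2.98  17.86]
```

```bash
python3 -m inch '{"hand":[0.1,0.1,0.1],"turn":[0,0,0],"delta_pos":[[-0.5,0,0],[-0.7,0,0],[-0.7,0,0]]}'; python3 -m inch '{"hand":[0.1,0.1,0.1,0.1,0.1,0.1],"turn":[0,0,0,0,0,0],"delta_pos":[[-0.8,0,0],[-1,0,0],[-1,0,0],[-1,0,0],[-1,0,0],[0,0,0]]}'
```

```text
t: 16.35
eef_pos: [461.6, 72.2, 178.7]
tcp_rot: [-3.141, 0.0, 0.219]
ft_force: [0.1, 1.2, -1.4]
opening: 0.215
t: 16.95
eef_pos: [414.2, 61.7, 178.8]
tcp_rot: [-3.141, 0.001, 0.219]
ft_force: [0.2, -0.9, -2.0]
opening: 0.208
```

```bash
python3 -m inch '{"hand":[0.1,0.1,0.1,0.1,0.1,0.1,0.1],"turn":[0,0,0,0,0,0,0],"delta_pos":[[0,0,-0.5],[0,0,-1.5],[0,0,-2],[0,0,-2.5],[0,0,-2],[0,0,-1],[0,0,0]]}'
python3 - <<'E'
from h import *
p,d,c=grab('wrist','w3'); cv2.imwrite('pics/w3b.png',cv2.resize(p,None,fx=1.5,fy=1.5))
to([460,-120,272],.141)
E
```

```text
t: 17.65
eef_pos: [416.0, 61.9, 274.7]
tcp_rot: [3.141, -0.003, 0.219]
ft_force: [-0.0, 0.2, -2.1]
opening: 0.207
t 17.7 pos [415.6  61.9 273.8] rot [ 3.141e+00 -1.000e-03  2.190e-01] F [-0.4 -0.5 -1.9] op 0.21
turn 0.078 shift cm [ 1.84 18.63  0.18]
```

View pics/w3b.png

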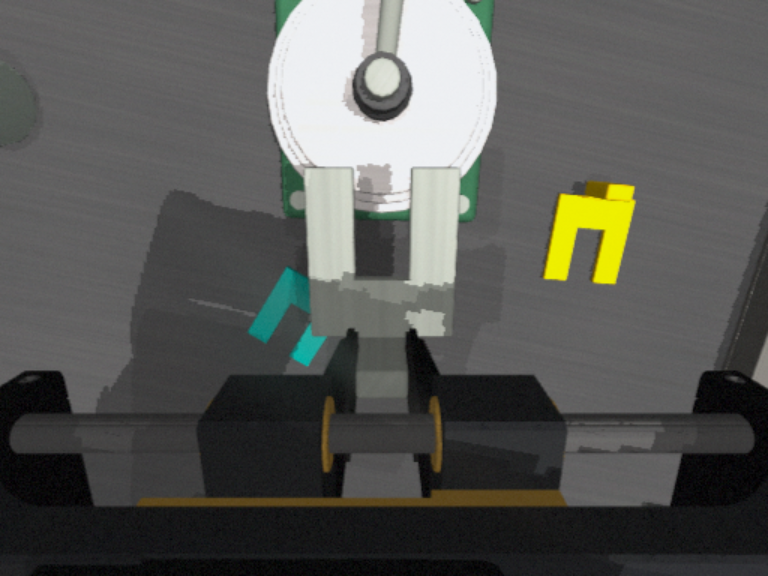

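```bash
python3 - <<'E'
from h import *
np.set_printoptions(precision=2,suppress=True)
p,d,c=load('w3'); W=cloud(d,c); x,y,z=W[...,0],W[...,1],W[...,2]
S=(d>0)&(abs(z-190)<14)&(x>425)&(x<510)&(abs(y-70)<50); Q=W[S]
A=np.c_[Q[:,:2]-[450,70],np.ones(len(Q))]; k=np.linalg.lstsq(A,Q[:,2],rcond=None)[0]; print(len(Q),'plane',k, cv2.minAreaRect(Q[:,:2].astype(np.float32)), np.percentile(A@k-Q[:,2],[5,95]))
E
python3 -m inch '{"hand":[0.1,0.1,0.1,0.1,0.1,0.1,0.1],"turn":[0.04,0.04,0,0,0,0,0],"delta_pos":[[0,0,0],[0,0,0],[0.5,2,0],[0.5,4,0],[0.5,4.5,0],[0.4,4.5,0],[0,4.5,0]]}'; python3 -c "
from h import *
to([385.5,-345.8,272],.141)"
```

```text
7947 plane [ -0.01  -0.   189.97] ((455.9217529296875, 70.86125946044922), (71.43885040283203, 62.18185806274414), 12.440330505371094) [-1.08  1.2 ]
t: 18.4
eef_pos: [461.5, -130.4, 272.4]
tcp_rot: [-3.141, 0.001, 0.139]
ft_force: [0.7, 1.0, -0.6]
opening: 0.211
t 18.4 pos [ 461.5 -130.4  272.4] rot [-3.141e+00  1.000e-03  1.390e-01] F [ 0.7  1.  -0.6] op 0.21
turn -0.002 shift cm [-10.55  20.26   0.04]
```

```bash
python3 -m inch '{"hand":[0.1,0.1,0.1,0.1,0.1,0.1,0.1,0.1],"turn":[0,0,0,0,0,0,0,0],"delta_pos":[[-1.5,3,0],[-2,4,0],[-2,4,0],[-2,4,0],[-1.8,3.3,0],[-1.2,2,0],[0,0,0],[0,0,0]]}'
python3 - <<'E'
from h import *
np.set_printoptions(precision=2,suppress=True)
to([385.5,-345.8,272],.141)
p,d,c=grab('wrist','w4'); W=cloud(d,c); x,y,z=W[...,0],W[...,1],W[...,2]; cv2.imwrite('pics/w4b.png',cv2.resize(p,None,fx=1.5,fy=1.5))
p,d,c=grab('top','t4'); W=cloud(d,c); x,y,z=W[...,0],W[...,1],W[...,2]
cv2.imwrite('pics/t4b.png',cv2.resize(p[120:280,200:450],None,fx=3,fy=3))
E
```

```text
t: 19.2
eef_pos: [385.1, -344.1, 272.4]
tcp_rot: [-3.14, 0.001, 0.138]
ft_force: [0.5, -0.8, -1.2]
opening: 0.211
t 19.2 pos [ 385.1 -344.1  272.4] rot [-3.14  0.    0.14] F [ 0.5 -0.8 -1.2] op 0.21
turn -0.003 shift cm [0.02 0.17 0.04]
```

View pics/w4b.png

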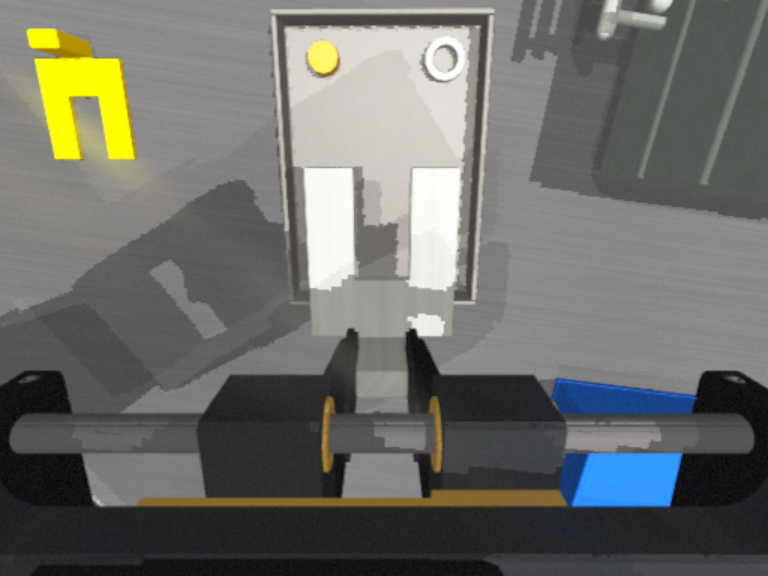

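View pics/t4b.png

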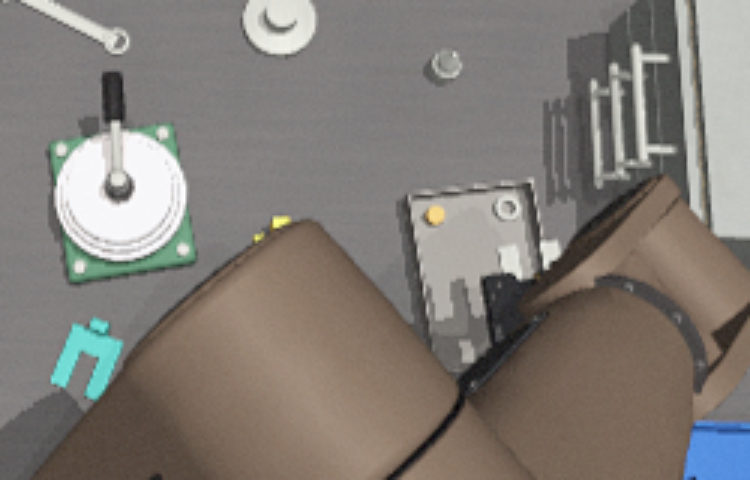

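Run:
```python
from h import *
for n in ['top0','scene0','w4']:
    p,d,c=load(n); W=cloud(d,c); pi=p.astype(int)
    b=(d>0)&(pi[...,0]>pi[...,2]+60)&(W[...,0]<420)&(W[...,1]<-300)&(W[...,2]<150)&(pi[...,0]>pi[...,1]+30)
    if b.sum(): print(n,b.sum(),np.round(W[b].min(0)),np.round(W[b].max(0)))
p,d,c=load('top0');W=cloud(d,c)
R=(d>0)&(abs(W[...,0]-385)<60)&(abs(W[...,1]+346)<120); print(np.percentile(W[R][:,2],[50,99,100]))
```

```text
top0 3628 [  102. -1141.  -551.] [ 296. -519.   87.]
scene0 1972 [  64. -629.   -2.] [ 296. -522.   85.]
w4 4291 [ 154. -666.    0.] [ 291. -519.   82.]
[ 2.91513681 34.36515211 37.95689356]
```

```bash
python3 -m inch '{"hand":[0.1,0.1,0.1,0.1,0.1,0.1,0.1,0.1],"turn":[0,0,0,0,0,0,0,0],"delta_pos":[[0,0.2,2],[0,0,3],[0,0,3],[0,0,3],[0,0,3],[0,0,2],[0,0,1],[0,0,0]]}';python3 -m inch '{"hand":[0.1,0.1,0.1],"turn":[0,0,0],"delta_pos":[[0,0,0.15],[0,0,0.15],[0,0,0]]}'
```

```text
t: 20.1
eef_pos: [385.9, -345.3, 102.8]
tcp_rot: [-3.14, 0.001, 0.14]
ft_force: [0.0, -0.2, -0.2]
opening: 0.207
t: 20.4
eef_pos: [385.9, -346.3, 101.4]
tcp_rot: [3.141, -0.001, 0.139]
ft_force: [-0.8, -0.7, -1.5]
opening: 0.208
```

```bash
python3 -m inch '{"hand":[0.1,0.1,0.1],"turn":[0,0,0],"delta_pos":[[0,0,0.15],[0,0,0.15],[0,0,0]]}';python3 -m inch '{"hand":[0.1,0.1],"turn":[0,0],"delta_pos":[[0,0,0.1],[0,0,0]]}';python3 -m inch '{"hand":[0.1,0.1],"turn":[0,0],"delta_pos":[[0,0,0.1],[0,0,0]]}'
```

```text
t: 20.7
eef_pos: [385.6, -346.2, 97.7]
tcp_rot: [-3.141, -0.0, 0.139]
ft_force: [-0.3, -0.6, -2.2]
opening: 0.206
t: 20.9
eef_pos: [385.6, -346.2, 96.6]
tcp_rot: [-3.141, 0.0, 0.139]
ft_force: [-0.4, 0.5, -1.5]
opening: 0.207
t: 21.1
eef_pos: [385.7, -346.2, 95.6]
tcp_rot: [-3.142, -0.0, 0.139]
ft_force: [-1.2, 0.3, -1.0]
opening: 0.208
```

```bash
python3 -m inch '{"hand":[0.1,0.1],"turn":[0,0],"delta_pos":[[0,0,0.05],[0,0,0]]}';python3 -m inch '{"hand":[0.1,0.1],"turn":[0,0],"delta_pos":[[0,0,0.05],[0,0,0]]}';python3 -m inch '{"hand":[0.1,0.1],"turn":[0,0],"delta_pos":[[0,0,0.05],[0,0,0]]}'
```

```text
t: 21.3
eef_pos: [385.7, -346.2, 95.5]
tcp_rot: [3.141, -0.0, 0.139]
ft_force: [-0.7, 0.0, 4.1]
opening: 0.209
t: 21.5
eef_pos: [385.7, -346.2, 95.5]
tcp_rot: [3.141, -0.0, 0.139]
ft_force: [-1.8, 2.2, 11.9]
opening: 0.21
t: 21.7
eef_pos: [385.7, -346.2, 95.5]
tcp_rot: [3.141, -0.0, 0.139]
ft_force: [-4.6, 3.8, 20.1]
opening: 0.206
```

```bash
python3 -m inch '{"hand":[0.1,0.1],"turn":[0,0],"delta_pos":[[0,0,-0.1],[0,0,0]]}';python3 -m inch '{"hand":[0.25,0.3,0.4,0.45,0.45,0.45],"turn":[0,0,0,0,0,0],"delta_pos":[[0,0,0],[0,0,0],[0,0,0],[0,0,0],[0,0,0],[0,0,0]]}'; python3 -m inch '{"hand":[0.45,0.45,0.45,0.45,0.45,0.45,0.45],"turn":[0,0,0,0,0,0,0],"delta_pos":[[0,0,-0.5],[0,0,-2],[0,0,-3],[0,0,-4],[0,0,-4],[0,0,-3],[0,0,0]]}'
python3 - <<'E'
from h import *
p,d,c=grab('wrist','w5');cv2.imwrite('pics/w5b.png',cv2.resize(p,None,fx=1.5,fy=1.5))
W=cloud(d,c); x,y,z=W[...,0],W[...,1],W[...,2]
S=(d>0)&(z>7)&(z<14)&(abs(x-425)<60)&(abs(y+340)<55);Q=W[S]
A=np.c_[Q[:,:2]-[425,-340],np.ones(len(Q))]; print(len(Q),np.linalg.lstsq(A,Q[:,2],rcond=None)[0],cv2.minAreaRect(Q[:,:2].astype(np.float32)))
E
```

```text
t: 21.9
eef_pos: [385.7, -346.2, 95.5]
tcp_rot: [3.141, -0.0, 0.139]
ft_force: [-1.7, 1.3, 8.9]
opening: 0.208
t: 22.5
eef_pos: [385.7, -346.2, 95.1]
tcp_rot: [-3.141, -0.0, 0.139]
ft_force: [-0.1, 1.5, 0.2]
opening: 0.449
t: 23.2
eef_pos: [386.3, -346.8, 264.3]
tcp_rot: [3.136, -0.004, 0.139]
ft_force: [0.6, -1.2, -0.5]
opening: 0.449
2462 [-2.32116108e-03  1.06831934e-04  1.06312858e+01] ((426.3285217285156, -336.5419921875), (111.19015502929688, 87.39618682861328), 7.353739261627197)
```

View pics/w5b.png

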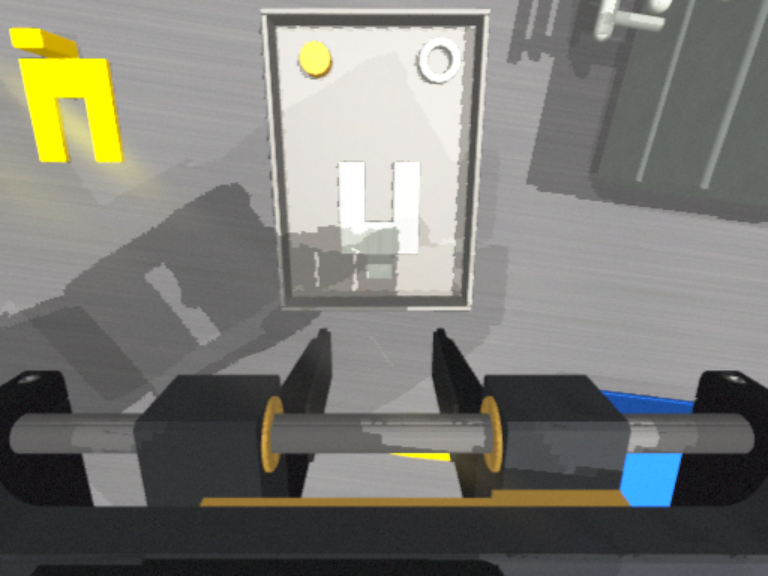

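```bash
python3 -m inch '{"hand":[0.45,0.45],"turn":[0,0],"delta_pos":[[0,0,0],[0,0,0]]}'; python3 -c "
from h import *
print(ticket.job_done())"
```

```text
t: 23.45
eef_pos: [385.4, -345.9, 259.1]
tcp_rot: [-3.14, 0.001, 0.139]
ft_force: [-0.6, -0.4, 0.0]
opening: 0.448
the job is handed in; nothing more can be done
None
```

The job is done and handed in at about 23.5 s. The nut is backed off and the plate lies flat in the grey tray.

- **Lever:** I pushed it clockwise about 1.5 rad with closed fingers, at an even 0.4–0.5 N m. It met the springy stop there, and I held it at about 18 N sideways (19–20 N in all) for more than 0.6 s before backing off.
- **Plate:** I gripped the tab and drew the plate about 73 mm out along its own -x with almost no load. I then carried it level, lowered it until it touched the tray floor, and let go.
- **Last checks:** The wrist view shows the plate flat in the empty half of the tray, its top at about 10.6 mm (4 mm floor plus the 6 mm plate), clear of the brass spacer and ring. Taken while carrying the plate, the top view showed the lever still backed off, pointing away from the robot. The force on the tool was near zero at hand-in.
- **Went less well:**
  - During the sweep the contact point slid inward from about 92 to 81 mm from the spindle axis; I corrected it.
  - When setting the plate down I pressed two small steps too far, reaching about 20 N on the wrist before easing off.
  - In the wrist view before the grasp, the tab network found only the two coloured look-alikes, so I located the real tab from the depth picture.

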